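Roll the push-fit strips home in a chest lid

ROBOT

A 6-joint arm with a two-finger parallel gripper is mounted at the origin on the work surface. World frame = base frame: x ahead of the robot, y to its left, z up, the work surface at z = 0. Lengths are in m, angles in degrees, forces in N, time in s.
With the tool pointing down it reaches from about 0.3 to 0.75 m from the base axis. Payload 8.5 kg.
Tool frame: the origin (TCP) lies at the very end of the fingers, on their centre line; the grasp point (between the pads) lies 19 mm behind it (env.pinch_z is the distance from the TCP to the grasp point, in m); z points along the fingers, y is the line along which they close (so a half turn about z gives the same grasp; the last joint's range is limited). The gripper opens to 85 mm and grips with 20 to 120 N. Pads are 22 mm wide; open, the fingers measure 114 mm over their backs; the gripper's body (76 mm by 85 mm) begins 54 mm behind the grasp point. The pads swing forward as they close: fully open they stand 13 mm farther back than shut.
Start: joints at [64.441, 21.807, 74.336, -0, 83.858, -12.336], TCP at [0.126, 0.535, 0.231] pointing down, gripper open.
Joint ranges: [-178.18, 178.18], [-50.72, 133.34], [12.68, 142.11], [-81.47, 261.47], [9.98, 163.14], [-165.26, 165.26]. Speed limits (degrees/s): [136.94, 136.94, 180, 180, 180, 180].

INTERFACE

Orientations are given as a 3x3 rotation matrix whose columns are the frame's x, y, z axes.
In Python, from rig import env, viewer gives the robot as it stands.
- The arm moves only by the tool drive_tool, never from a script. Its argument "series" is a list of rows, each a list of 3 entries, a list of its own where there are three numbers: the shift along the tool's x, y, z in m, then the turn about the tool's z in degrees, then the finger opening in m, from 0 to 0.0854. A call has 1 to 20 rows; each row is the pose to reach, as a shift and turn from the pose commanded when the call began, along the tool's axes at that moment; what a row does not reach only later rows make up. A row lasts 1/10 s, in which the tool goes at most 50 mm and 8.59 degrees, less where a joint would pass 70% of its speed; a pose out of reach is approached as far as the arm can. A call with a gripper value outside its range is refused whole. The fingers move at their own pace and stop on an object; "newtons" is the grip in N (left out, the last holds). Time passes only in rows, so rows that repeat a pose let the fingers close. It gives the time, the measured TCP pose, the force, the opening and the grip force at its end, in the units of the state.
- env.observe(): the state, without advancing time (a new reading comes with each control period).
- viewer.get_image(name): name is "side" or "top" or "wrist"; returns a dict with "img" (420x560x3 uint8, red, green, blue), "depth" (420x560 float32, m along the optical axis (not along the pixel's ray), 0 where there is no reading), "camera_matrix" (3x3 intrinsics, pixels), "distortion" ([k1, k2, p1, p2, k3] as OpenCV has them; the pictures are not rectified), "rvec" (rotation vector, rad) and "tvec" (3), from world to camera coordinates, as OpenCV has them. Camera axes: x right, y down, z forward; pixel columns grow to the right and rows downward; lengths in m; the calibration is good to about 2 mm. A picture is of the moment at which its call begins.
- env.close_job(): hands the job in; it is judged then, once.
The state is a dict: "time_s": time; "q": joint angles; "qvel": joint speeds; "joint_efforts": joint torques, N m; "position": TCP position; "tool_rot": TCP orientation; "ft_force": force on the tool from outside, world axes, zero at the start; "wrist_torque": the same for the moment, N m; "grip_width": finger opening in m; "gripper_force": force on a finger pad.
Only numpy, scipy, OpenCV 4.12 (cv2) and the standard library are available. Lean on these libraries where they do the work, as an engineer would, in place of code of your own. Each camera call takes 0.05 s, during which the arm holds its last target. There are 200 camera calls.

TASK

Take the red-handled roller from its blue stand and roll it along the chest lid, pressing firmly (about 10 N, never 25 N or more), until all six pale strips are home, flush with the dark rim; keep fingers and gripper off the lid. Then park the roller upright on its stand again, its plate flat on both rails, and let go; leave everything else alone.

Things in the scene. Friction and masses are not known exactly. Their poses are not given: they have to be found in the camera images.
- cradle: The fixed plywood cradle, 150 (x) by 100 (y) by 18 mm, that carries the chest lid centred on rubber packing. Origin: centre of its underside, on the table. The dark wooden lid is 184.5 (x) by 126 (y) mm, 24 thick, with a rim 14 wide; six pale strips lie in it side by side along x. Roll along x.
- lid_nominal (a point): Middle of the lid, 54 mm above the cradle's origin: the nominal height of the rim top, where the strips' tops must end. THE TRUE HEIGHT IS UP TO 5 mm MORE OR LESS, AND THE LID LEANS UP TO 2.6 DEGREES, one x end up, the other down. Neither shows in any reading: feel for it. The lid does not give under a normal push.
- row_start (a point): Middle of the first strip (strip 0), at the lid's -x end, 65 mm from the middle, at the nominal rim height (54 mm). Strip centres lie at x = -65, -39, -13, 13, 39, 65 mm; each is 25.4 (x) by 96 (y) mm and at first stands 2.4 to 3 mm proud of the rim.
- row_end (a point): Middle of the last strip (strip 5), at the lid's +x end, 65 mm from the middle, at the nominal rim height (54 mm).
- roller: A hand roller of about 0.5 kg, parked upright on its stand. Origin: lowest point of its wheel, midway along it; z up to the handle; x the way it rolls, y its axle. Rubber wheel 36 in diameter, 60 long along y, turning freely (axle 18 mm above the origin). Above it an aluminium plate, 66 (x) by 76 (y), 40 to 46 mm above the origin; on it the red handle.
- roller_handle (a point): Middle of the red handle, on the middle line 78 mm above the roller's origin. The handle is 26 (x) by 42 (y) mm and reaches from 46 to 104 mm above the origin. Pinch it from above across its 26 mm sides (fingers closing along the roller's x).
- stand: The roller's fixed blue stand, 100 (x) by 110 (y) mm. Origin: centre of its underside. Two upright rails, 12 thick and 96 long, run along its y at x = -31 and +31 mm, tops at 50 mm; the gap between them is 50 mm. Parked, the roller's x and y axes are parallel to the stand's (either way round).
- stand_gap (a point): Middle of the gap between the stand's rails, at the height of their tops, 50 mm above the stand's origin. The parked wheel hangs in the gap and the plate's underside rests on both rails: the roller's origin is then 40 mm below this point.
- wheel (a joint): Turn of the roller's wheel about its axle, rad, 0 at the start; 18 mm of rolling is 1 rad.
- strip0 (a joint): How far strip 0 (1. from the lid's -x end) is pressed in, m: 0 is 3 mm proud, 0.003 is fully home, flush with the rim. It is a tight push fit: it moves only above 5 N and slowly (about 20 mm/s at 10 N), and stays where it is pushed. The reading is as noisy as the others.
- strip1 (a joint): How far strip 1 (2. from the lid's -x end) is pressed in, m: 0 is 3 mm proud, 0.003 is fully home, flush with the rim. It is a tight push fit: it moves only above 5 N and slowly (about 20 mm/s at 10 N), and stays where it is pushed. The reading is as noisy as the others.
- strip2 (a joint): How far strip 2 (3. from the lid's -x end) is pressed in, m: 0 is 3 mm proud, 0.003 is fully home, flush with the rim. It is a tight push fit: it moves only above 5 N and slowly (about 20 mm/s at 10 N), and stays where it is pushed. The reading is as noisy as the others.
- strip3 (a joint): How far strip 3 (4. from the lid's -x end) is pressed in, m: 0 is 3 mm proud, 0.003 is fully home, flush with the rim. It is a tight push fit: it moves only above 5 N and slowly (about 20 mm/s at 10 N), and stays where it is pushed. The reading is as noisy as the others.
- strip4 (a joint): How far strip 4 (5. from the lid's -x end) is pressed in, m: 0 is 3 mm proud, 0.003 is fully home, flush with the rim. It is a tight push fit: it moves only above 5 N and slowly (about 20 mm/s at 10 N), and stays where it is pushed. The reading is as noisy as the others.
- strip5 (a joint): How far strip 5 (6. from the lid's -x end) is pressed in, m: 0 is 3 mm proud, 0.003 is fully home, flush with the rim. It is a tight push fit: it moves only above 5 N and slowly (about 20 mm/s at 10 N), and stays where it is pushed. The reading is as noisy as the others.
- screwdriver: Bystander: a screwdriver, about 170 long, lying between the lid and the stand. Sizes in mm. Leave it alone.
- wrench: Bystander: a steel spanner, 160 long, on the far side. Sizes in mm. Leave it alone.
- pen: Bystander: a blue pen, 140 long, 10 thick, at the left. Sizes in mm. Leave it alone.
- pin_jar: Bystander: a glass jar, 56 wide, 70 tall, on the far side. Sizes in mm. Leave it alone.
- mug: Bystander: a blue mug, 76 wide, 90 tall, at the left. Sizes in mm. Leave it alone.
- spare_strip: Bystander: a loose spare strip, 25 x 96 x 12, on the far side (not part of the job). Sizes in mm. Leave it alone.
- adapter: Bystander: a black plug-in power adapter, 50 x 40 x 32, at the right. Sizes in mm. Leave it alone.
Not all that is in view belongs to the job. There is more than one size of the cradle; the job needs the smaller.

How it is judged:
By the outcome, as a careful person would: the job done as asked, in the order asked, and still so for the second after the job is handed in, with the robot touching nothing.
It also fails if it takes over 72 s, if anything falls off the work surface, if the arm or the gripper's body presses on something with over 40 N, if the wrist force passes 120 N, or if a joint passes its speed limit or range.

## Working session

There is one attempt and no reset: what is moved stays moved. The work goes in short steps, Python scripts to look and compute and a tool call to move; the robot and the scene stay as the last step left them, time stands still between calls to the robot, and variables do not carry over. Pictures are saved under pics/ and viewed, at most 13 in all, crops included, and the job is handed in when it is done.

Besides the shell and the picture viewer there is one more tool, called after "Emit:" in YAML: its name, and indented under it one key for each argument. drive_tool: Moves the arm, as the interface text tells. Its arguments: {"type":"object","properties":{"series":{"type":"array"},"newtons":{"type":"number"}},"required":["series"]}

```bash
mkdir -p pics
cat > h.py <<'E'
import numpy as np, cv2
from rig import env, viewer
def snap(n,tag):
    d=viewer.get_image(n); cv2.imwrite(f'pics/{tag}.png',d['img'][:,:,::-1]); np.savez(f'pics/{tag}.npz',**d); return d
def load(tag): return dict(np.load(f'pics/{tag}.npz'))
def ray(d,uv):
    R=cv2.Rodrigues(d['rvec'])[0]; p=cv2.undistortPoints(np.array([[uv]],float),d['camera_matrix'],d['distortion'])[0,0]
    return -R.T@d['tvec'].ravel(), R.T@np.array([p[0],p[1],1.])
def at_z(d,uv,z):
    c,r=ray(d,uv); return c+r*(z-c[2])/r[2]
def at_depth(d,uv):
    c,r=ray(d,uv); u,v=map(int,uv); w=d['depth'][v-1:v+2,u-1:u+2]; w=w[w>0]
    return c+r*np.median(w) if len(w) else None
E
python3 - <<'E'
from h import *
for n in('top','side'): snap(n,n+'0')
a=cv2.imread('pics/top0.png')
s=env.observe(); print(s); print(env.pinch_z)
E
```

```text
{'time_s': 0.1, 'q': array([ 6.44400104e+01,  2.18348936e+01,  7.43779783e+01,  9.68419237e-05,
        8.38573325e+01, -1.23367373e+01]), 'qvel': array([-0.00433836, -0.07002714, -0.11715576,  0.05349282, -0.05559   ,
        0.00879007]), 'joint_efforts': array([ 4.07148676e-03, -4.49224663e+01, -2.31655043e+01, -2.06376671e-04,
        3.72361246e-03,  3.87814794e-05]), 'position': array([0.12570901, 0.53518059, 0.2308088 ]), 'tool_rot': array([[-9.73486040e-01,  2.28745818e-01, -5.30177625e-04],
       [ 2.28746280e-01,  9.73485449e-01, -1.10465703e-03],
       [ 2.63434527e-04, -1.19664436e-03, -9.99999249e-01]]), 'ft_force': array([ 0.83319249, -0.55549826, -0.7763191 ]), 'wrist_torque': array([-0.02761868,  0.00519898, -0.00833261]), 'gripper_force': 0.0, 'grip_width': 0.08496578405166322}
0.0187
```

View pics/top0.png

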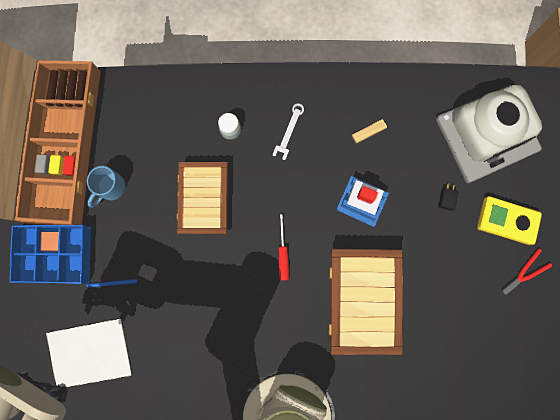

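View pics/side0.png

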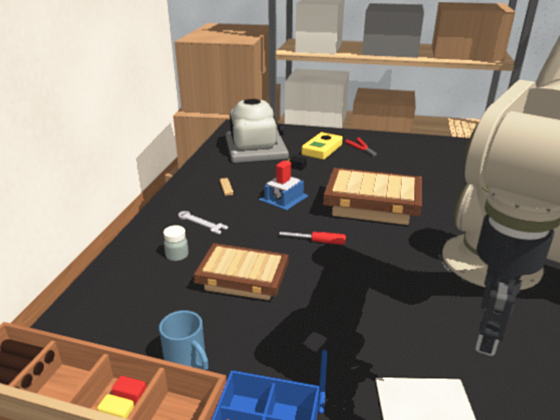

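Run:
```python
from h import *
a=cv2.imread('pics/top0.png')
f=lambda x0,y0:cv2.resize(a[y0:y0+100,x0:x0+80],None,fx=5,fy=5,interpolation=cv2.INTER_CUBIC)
cv2.imwrite('pics/c1.png',np.hstack([f(163,145),f(325,150)]))
d=load('top0')
for n,uv in dict(lid=(203,197),big=(367,300),table=(260,130),handle=(369,195),plate=(357,192)).items(): print(n,at_depth(d,uv))
```

```text
lid [0.56628363 0.20673362 0.04835786]
big [ 0.30271692 -0.20029288  0.08254598]
table [ 0.75516543  0.062643   -0.00098684]
handle [ 0.5573786  -0.20724465  0.11232231]
plate [ 0.57450084 -0.18592088  0.05503954]
```

View pics/c1.png

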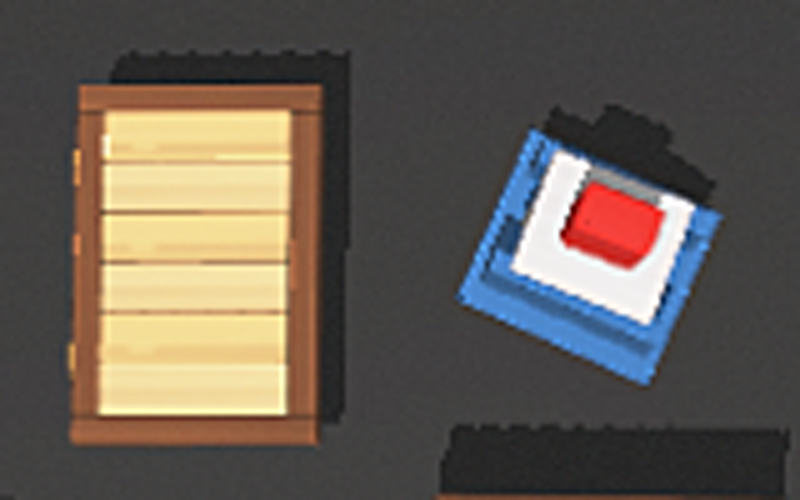

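The small lid (left, centre ≈ (203,197), 1.7 px/cm scale fits 184 × 126 mm) is the one meant, since the one at (367,300) is clearly larger. The crop shows six strips along world x. The roller's red handle is at (369,195), on the blue stand turned about 20°.

Emit:
drive_tool:
  series:
    - [[-0.589,-0.623,-0.02],97.4,0.085]
    - [[-0.589,-0.623,-0.02],97.4,0.085]
    - [[-0.589,-0.623,-0.02],97.4,0.085]
    - [[-0.589,-0.623,-0.02],97.4,0.085]
    - [[-0.589,-0.623,-0.02],97.4,0.085]
    - [[-0.589,-0.623,-0.02],97.4,0.085]
    - [[-0.589,-0.623,-0.02],97.4,0.085]
    - [[-0.589,-0.623,-0.02],97.4,0.085]
    - [[-0.589,-0.623,-0.02],97.4,0.085]
    - [[-0.589,-0.623,-0.02],97.4,0.085]
    - [[-0.589,-0.623,-0.02],97.4,0.085]
    - [[-0.589,-0.623,-0.02],97.4,0.085]
    - [[-0.589,-0.623,-0.02],97.4,0.085]
    - [[-0.589,-0.623,-0.02],97.4,0.085]
    - [[-0.589,-0.623,-0.02],97.4,0.085]
    - [[-0.589,-0.623,-0.02],97.4,0.085]
    - [[-0.589,-0.623,-0.02],97.4,0.085]
    - [[-0.589,-0.623,-0.02],97.4,0.085]
    - [[-0.589,-0.623,-0.02],97.4,0.085]
    - [[-0.589,-0.623,-0.02],97.4,0.085]

```text
time_s: 2.1
position: [0.5562, -0.2048, 0.2512]
tool_rot: [[0.352, 0.936, -0.001], [0.936, -0.352, 0.001], [0.0, -0.001, -1.0]]
ft_force: [-0.3, 0.8, -0.2]
grip_width: 0.0851
gripper_force: 0.0
```

Run:
```python
from h import *
d=snap('wrist','w1'); s=env.observe(); print(s['position'],s['tool_rot'],s['time_s'],s['ft_force'])
t=load('top0')
print('lid',[at_z(t,p,.052)[:2].round(4) for p in[(179,162.2),(227.4,162.2),(227,233.8),(177.4,233.8)]])
for z,ps in((.056,[(437,180),(464,191),(455,215),(427.4,204)]),):
  P=[at_z(t,(u-80,v),z)[:2].round(4) for u,v in ps]; print('plate',P,np.mean(P,0))
```

```text
[ 0.55620991 -0.20448127  0.25149448] [[ 3.51181406e-01  9.36307388e-01 -3.08749047e-04]
 [ 9.36307406e-01 -3.51181287e-01  3.79741744e-04]
 [ 2.47128112e-04 -4.22442259e-04 -9.99999880e-01]] 2.15 [ 0.11286606 -0.012326   -0.23796576]
lid [array([0.6572, 0.2698]), array([0.6555, 0.1444]), array([0.4712, 0.1444]), array([0.4721, 0.2706])]
plate [array([ 0.6054, -0.1867]), array([ 0.5764, -0.2553]), array([ 0.515 , -0.2301]), array([ 0.5437, -0.1605])] [ 0.560125 -0.20815 ]
```

View pics/w1.png

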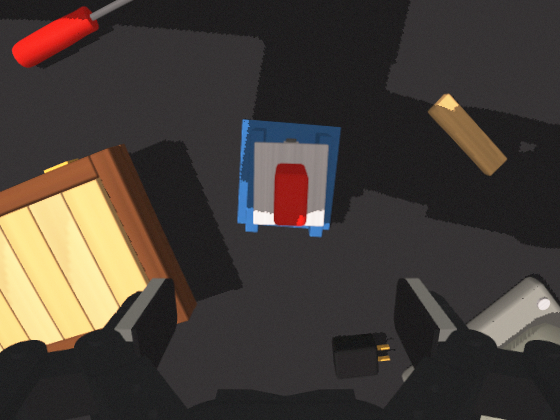

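The wrist view shows the stand at (290,178), with the plate at (253–328,142–226) and the red handle at (291,195). They are turned about 2–3° relative to the tool. I'll enlarge it to read the corners.

Run:
```python
from h import *
a=cv2.imread('pics/w1.png')[110:245,220:360]
a=cv2.convertScaleAbs(a,alpha=1.8,beta=20)
cv2.imwrite('pics/c2.png',cv2.resize(a,None,fx=4,fy=4,interpolation=cv2.INTER_CUBIC))
```

```text
(no output)
```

View pics/c2.png

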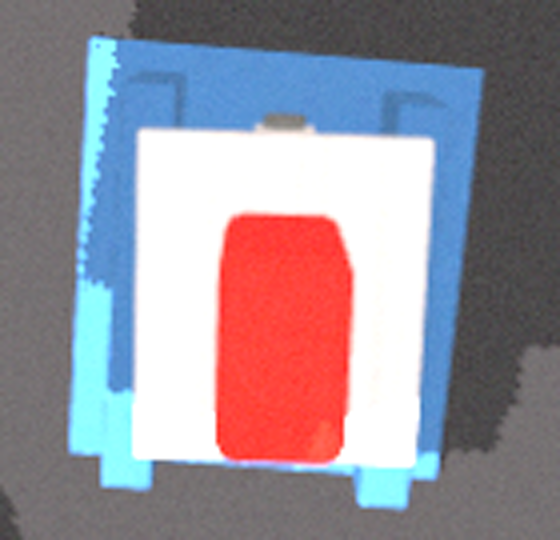

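Run:
```python
from h import *
d=load('w1'); f=lambda p,z:at_z(d,(p[0]/4+220,p[1]/4+110),z)[:2]
def rep(n,ps,z):
    P=np.array([f(p,z) for p in ps]); e=P[1]-P[0]+P[2]-P[3]; g=P[3]-P[0]+P[2]-P[1]
    print(n,P.round(4).tolist(),'c',P.mean(0).round(4),'ang x',np.degrees(np.arctan2(*e[::-1])),'ang y',np.degrees(np.arctan2(*g[::-1])),np.linalg.norm(e)/2,np.linalg.norm(g)/2)
rep('plate',[(137,130),(434,138),(416,467),(133,460)],.056)
rep('rails',[(130,78),(440,100),(408,507),(102,488)],.05)
rep('handletop',[(228,214),(338,216),(343,462),(216,460)],.114)
for uv in((266,160),(320,160),(293,220),(285,220)): print(at_depth(d,uv))
print(-cv2.Rodrigues(d['rvec'])[0].T@d['tvec'].ravel())
# two-view height of plate: triangulate corners with top view
t=load('top0')
for a,bs in (((560,150),(0,0)),):
  for b in ((137,130),(434,138),(416,467),(133,460)):
    for w in((560,150),(695,205),(650,325),(512,270)):
      c1,r1=ray(d,(b[0]/4+220,b[1]/4+110)); c2,r2=ray(t,((w[0]-400)/5+325,w[1]/5+150))
      m=np.linalg.lstsq(np.c_[r1,-r2],c2-c1,rcond=None)[0]; p,q=c1+m[0]*r1,c2+m[1]*r2
      if np.linalg.norm(p-q)<.01: print('tri',b,w,((p+q)/2).round(4),np.linalg.norm(p-q).round(4))
```

```text
plate [[0.5459, -0.1579], [0.6066, -0.1825], [0.5781, -0.2532], [0.5167, -0.2284]] c [ 0.5618 -0.2055] ang x -22.048206763160888 ang y -112.22941013599784 0.0658392927658285 0.0762428970537754
rails [[0.548, -0.1471], [0.611, -0.1758], [0.5729, -0.2641], [0.5059, -0.2339]] c [ 0.5595 -0.2052] ang x -24.411519547050588 ang y -114.58143361105527 0.07135223011790189 0.09632123338650057
handletop [[0.5622, -0.1747], [0.5811, -0.1822], [0.5659, -0.2275], [0.543, -0.2185]] c [ 0.563  -0.2007] ang x -21.537655490844344 ang y -111.12771340297726 0.022439639787448853 0.047683925082255094
[ 0.5498713  -0.17606923  0.05512367]
[ 0.59507088 -0.19309445  0.05440898]
[ 0.55806642 -0.22014981  0.11289847]
[ 0.55221905 -0.21813112  0.11236384]
[ 0.58215343 -0.13829223  0.39231215]
tri (137, 130) (512, 270) [ 0.5449 -0.1597  0.0502] 0.003
tri (434, 138) (560, 150) [ 0.6071 -0.1857  0.0476] 0.0042
tri (416, 467) (695, 205) [ 0.5781 -0.2571  0.0451] 0.0005
tri (133, 460) (650, 325) [ 0.5156 -0.2306  0.0496] 0.0011
```

Emit:
drive_tool:
  series:
    - [[0.0005,0.0045,0.04],1.6,0.085]
    - [[0.0005,0.0045,0.085],1.6,0.085]
    - [[0.0005,0.0045,0.13],1.6,0.085]
    - [[0.0005,0.0045,0.16],1.6,0.085]
    - [[0.0005,0.0045,0.175],1.6,0.085]
    - [[0.0005,0.0045,0.182],1.6,0.085]
    - [[0.0005,0.0045,0.182],1.6,0.085]
    - [[0.0005,0.0045,0.182],1.6,0.05]
    - [[0.0005,0.0045,0.182],1.6,0.035]
    - [[0.0005,0.0045,0.182],1.6,0.035]
    - [[0.0005,0.0045,0.182],1.6,0.035]
  newtons: 70

```text
time_s: 3.25
position: [0.5612, -0.207, 0.0698]
tool_rot: [[0.378, 0.926, 0.001], [0.926, -0.378, -0.0], [-0.0, 0.001, -1.0]]
ft_force: [-0.2, -0.1, 0.2]
grip_width: 0.0351
gripper_force: 0.0
```

Run:
```python
from h import *
d=snap('wrist','w2'); s=env.observe(); print(s['position'],s['ft_force'],s['grip_width'])
```

```text
[ 0.56116983 -0.20701424  0.06969446] [-0.18077278 -0.93975859 -0.5302642 ] 0.03503450746291081
```

View pics/w2.png

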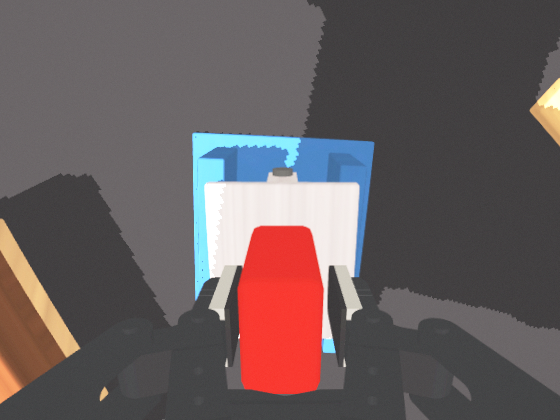

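Emit:
drive_tool:
  series:
    - [[0,0,0],0,0.02]
    - [[0,0,0],0,0.02]
    - [[0,0,0],0,0.02]
    - [[0,0,0],0,0.02]
    - [[0,0,0],0,0.02]
    - [[0,0,-0.002],0,0.02]
    - [[0,0,-0.005],0,0.02]
    - [[0,0,-0.01],0,0.02]
    - [[0,0,-0.03],0,0.02]
    - [[0,0,-0.06],0,0.02]
    - [[0,0,-0.09],0,0.02]
    - [[0,0,-0.12],0,0.02]
    - [[0,0,-0.12],0,0.02]
  newtons: 90

```text
time_s: 4.6
position: [0.5624, -0.2077, 0.1934]
tool_rot: [[0.378, 0.926, 0.007], [0.926, -0.378, -0.004], [-0.001, 0.008, -1.0]]
ft_force: [1.4, -0.5, -4.5]
grip_width: 0.0248
gripper_force: 89.5
```

Run:
```python
from h import *
d=snap('wrist','w3'); s=env.observe(); print(s['position'],s['ft_force'],s['grip_width'])
```

```text
[ 0.56146507 -0.207149    0.19048964] [-0.11806174  0.15529764 -5.15394248] 0.02548959603383491
```

View pics/w3.png

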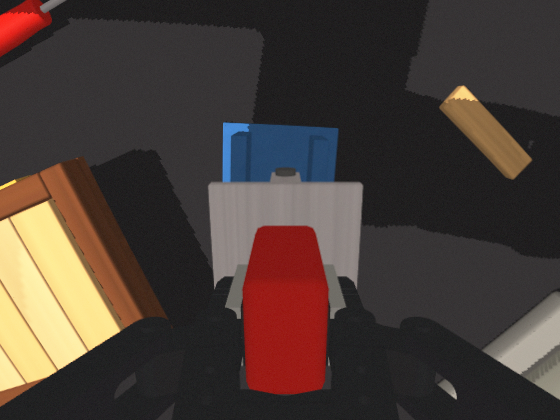

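Roller is held square with a 25 mm grip and about 5 N of weight. The stand edge at (223,123)–(338,128) is turned about 2.5° from the plate. Next I move over the lid's near end.

Emit:
drive_tool:
  series:
    - [[0.36,-0.2135,0],-22,0.02]
    - [[0.36,-0.2135,0],-22,0.02]
    - [[0.36,-0.2135,0],-22,0.02]
    - [[0.36,-0.2135,0],-22,0.02]
    - [[0.36,-0.2135,0],-22,0.02]
    - [[0.36,-0.2135,0],-22,0.02]
    - [[0.36,-0.2135,0],-22,0.02]
    - [[0.36,-0.2135,0],-22,0.02]
    - [[0.36,-0.2135,0],-22,0.02]
    - [[0.36,-0.2135,0],-22,0.02]
    - [[0.36,-0.2135,0.03],-22,0.02]
    - [[0.36,-0.2135,0.05],-22,0.02]
    - [[0.36,-0.2135,0.05],-22,0.02]
    - [[0.36,-0.2135,0.05],-22,0.02]

```text
time_s: 6.05
position: [0.4997, 0.2064, 0.139]
tool_rot: [[0.005, 1.0, -0.001], [1.0, -0.005, -0.0], [-0.0, -0.001, -1.0]]
ft_force: [-0.5, 0.1, -3.3]
grip_width: 0.0251
gripper_force: 89.6
```

Run:
```python
from h import *
d=snap('wrist','w4'); snap('side','s4'); s=env.observe(); print(s['position'],s['tool_rot'],s['ft_force'],s['wrist_torque'])
a=cv2.imread('pics/s4.png')[225:325,170:310]
cv2.imwrite('pics/c4.png',np.hstack([cv2.resize(cv2.imread('pics/w4.png'),(400,300)),cv2.resize(a,(400,300))]))
```

```text
[0.50018773 0.20672409 0.14012546] [[ 4.49279166e-03  9.99988866e-01  1.44338373e-03]
 [ 9.99989887e-01 -4.49308144e-03  1.97582163e-04]
 [ 2.04065204e-04  1.44248144e-03 -9.99998939e-01]] [ 0.18069161  0.37169477 -4.34541404] [-0.00803858  0.03717739  0.00988705]
```

View pics/c4.png

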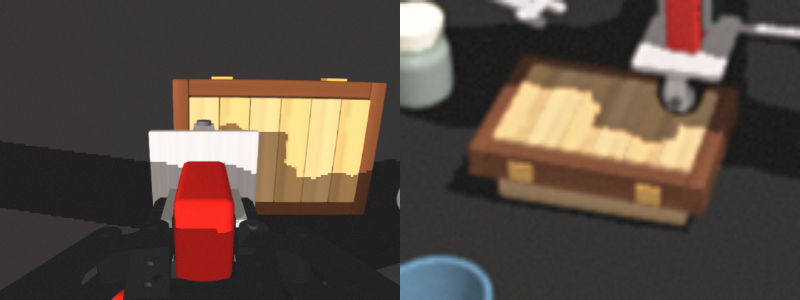

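Emit:
drive_tool:
  series:
    - [[0,0,0.004],0,0.02]
    - [[0,0,0.009],0,0.02]
    - [[0,0,0.012],0,0.02]
    - [[0,0,0.014],0,0.02]
    - [[0,0,0.015],0,0.02]

```text
time_s: 6.65
position: [0.4995, 0.2071, 0.1241]
tool_rot: [[0.004, 1.0, -0.0], [1.0, -0.004, -0.0], [-0.0, -0.0, -1.0]]
ft_force: [-0.4, 0.0, -5.5]
grip_width: 0.025
gripper_force: 89.8
```

Emit:
drive_tool:
  series:
    - [[0,0,0.001],0,0.02]
    - [[0,0,0.002],0,0.02]
    - [[0,0,0.003],0,0.02]

```text
time_s: 6.95
position: [0.4996, 0.2071, 0.1213]
tool_rot: [[0.004, 1.0, 0.0], [1.0, -0.004, 0.0], [0.0, 0.0, -1.0]]
ft_force: [-0.6, 0.1, -4.0]
grip_width: 0.0251
gripper_force: 89.8
```

Emit:
drive_tool:
  series:
    - [[0,0,0.001],0,0.02]
    - [[0,0,0.0015],0,0.02]
    - [[0,0,0.002],0,0.02]

```text
time_s: 7.25
position: [0.4996, 0.2071, 0.1193]
tool_rot: [[0.004, 1.0, 0.0], [1.0, -0.004, 0.0], [0.0, 0.0, -1.0]]
ft_force: [-0.0, 0.1, -5.0]
grip_width: 0.025
gripper_force: 89.8
```

Emit:
drive_tool:
  series:
    - [[0,0,0.0007],0,0.02]
    - [[0,0,0.0014],0,0.02]
    - [[0,0,0.002],0,0.02]

```text
time_s: 7.55
position: [0.4996, 0.2071, 0.1173]
tool_rot: [[0.004, 1.0, -0.0], [1.0, -0.004, 0.0], [0.0, -0.0, -1.0]]
ft_force: [-0.1, 0.1, -4.8]
grip_width: 0.0252
gripper_force: 89.8
```

Emit:
drive_tool:
  series:
    - [[0,0,0.0007],0,0.02]
    - [[0,0,0.0014],0,0.02]
    - [[0,0,0.002],0,0.02]

```text
time_s: 7.85
position: [0.4996, 0.2071, 0.1153]
tool_rot: [[0.004, 1.0, 0.0], [1.0, -0.004, -0.0], [-0.0, 0.0, -1.0]]
ft_force: [-0.8, 0.3, -5.2]
grip_width: 0.0253
gripper_force: 89.8
```

Emit:
drive_tool:
  series:
    - [[0,0,0.0007],0,0.02]
    - [[0,0,0.0014],0,0.02]
    - [[0,0,0.002],0,0.02]

```text
time_s: 8.15
position: [0.4996, 0.2071, 0.1133]
tool_rot: [[0.004, 1.0, 0.0], [1.0, -0.004, -0.0], [-0.0, 0.0, -1.0]]
ft_force: [-0.2, -0.2, -4.5]
grip_width: 0.0249
gripper_force: 89.8
```

Emit:
drive_tool:
  series:
    - [[0,0,0.0007],0,0.02]
    - [[0,0,0.0014],0,0.02]
    - [[0,0,0.002],0,0.02]

```text
time_s: 8.45
position: [0.4996, 0.2071, 0.1113]
tool_rot: [[0.004, 1.0, 0.0], [1.0, -0.004, 0.0], [0.0, 0.0, -1.0]]
ft_force: [-0.1, -0.6, -0.1]
grip_width: 0.0251
gripper_force: 90.2
```

Emit:
drive_tool:
  series:
    - [[0,0,0.0005],0,0.02]
    - [[0,0,0.001],0,0.02]
    - [[0,0,0.001],0,0.02]

```text
time_s: 8.75
position: [0.4999, 0.2071, 0.1107]
tool_rot: [[0.004, 1.0, 0.001], [1.0, -0.004, 0.0], [0.0, 0.001, -1.0]]
ft_force: [0.7, -0.9, -0.3]
grip_width: 0.0251
gripper_force: 90.4
```

Emit:
drive_tool:
  series:
    - [[0,0,0.0005],0,0.02]
    - [[0,0,0.001],0,0.02]
    - [[0,0,0.001],0,0.02]

```text
time_s: 9.05
position: [0.4996, 0.2071, 0.1093]
tool_rot: [[0.004, 1.0, 0.0], [1.0, -0.004, 0.0], [0.0, 0.0, -1.0]]
ft_force: [-0.4, -1.2, 0.5]
grip_width: 0.0252
gripper_force: 90.4
```

Emit:
drive_tool:
  series:
    - [[0,0,0.0005],0,0.02]
    - [[0,0,0.0007],0,0.02]
    - [[0,0,0.0007],0,0.02]

```text
time_s: 9.35
position: [0.4995, 0.2071, 0.1085]
tool_rot: [[0.004, 1.0, -0.0], [1.0, -0.004, 0.0], [0.0, -0.0, -1.0]]
ft_force: [-0.7, 0.2, 0.0]
grip_width: 0.0251
gripper_force: 90.4
```

Emit:
drive_tool:
  series:
    - [[0,0,0.0004],0,0.02]
    - [[0,0,0.0006],0,0.02]
    - [[0,0,0.0006],0,0.02]

```text
time_s: 9.65
position: [0.4997, 0.2071, 0.1082]
tool_rot: [[0.004, 1.0, 0.0], [1.0, -0.004, 0.0], [0.0, 0.0, -1.0]]
ft_force: [0.7, 0.1, 3.4]
grip_width: 0.0251
gripper_force: 90.8
```

Emit:
drive_tool:
  series:
    - [[0,0,0.0002],0,0.02]
    - [[0,0,0.0003],0,0.02]
    - [[0,0,0.0003],0,0.02]
    - [[0,0,0.0003],0,0.02]

```text
time_s: 10.05
position: [0.4999, 0.2071, 0.1082]
tool_rot: [[0.004, 1.0, 0.001], [1.0, -0.004, 0.0], [0.0, 0.001, -1.0]]
ft_force: [-0.7, -0.1, 6.2]
grip_width: 0.025
gripper_force: 91.0
```

Strip at the near end is home (8 N → 11 N with no travel). Now I roll along +x, feeling for the lean.

Emit:
drive_tool:
  series:
    - [[0,0.002,-0.0001],0,0.02]
    - [[0,0.004,-0.0001],0,0.02]
    - [[0,0.006,-0.0002],0,0.02]
    - [[0,0.008,-0.0002],0,0.02]
    - [[0,0.01,-0.0003],0,0.02]
    - [[0,0.012,-0.0003],0,0.02]
    - [[0,0.013,-0.0003],0,0.02]

```text
time_s: 10.75
position: [0.5129, 0.2071, 0.1085]
tool_rot: [[0.004, 1.0, 0.001], [1.0, -0.004, 0.0], [0.0, 0.001, -1.0]]
ft_force: [-1.2, -0.7, 6.2]
grip_width: 0.0252
gripper_force: 91.3
```

Emit:
drive_tool:
  series:
    - [[0,0.002,-0.0001],0,0.02]
    - [[0,0.004,-0.0001],0,0.02]
    - [[0,0.006,-0.0002],0,0.02]
    - [[0,0.008,-0.0002],0,0.02]
    - [[0,0.01,-0.0003],0,0.02]
    - [[0,0.012,-0.0003],0,0.02]
    - [[0,0.013,-0.0003],0,0.02]
    - [[0,0.013,-0.0003],0,0.02]

```text
time_s: 11.55
position: [0.5261, 0.207, 0.1089]
tool_rot: [[0.004, 1.0, 0.001], [1.0, -0.004, 0.0], [0.0, 0.001, -1.0]]
ft_force: [0.0, -0.3, 5.0]
grip_width: 0.025
gripper_force: 91.3
```

Emit:
drive_tool:
  series:
    - [[0,0.003,0],0,0.02]
    - [[0,0.006,-0.0001],0,0.02]
    - [[0,0.009,-0.0002],0,0.02]
    - [[0,0.012,-0.0002],0,0.02]
    - [[0,0.015,-0.0003],0,0.02]
    - [[0,0.018,-0.0004],0,0.02]
    - [[0,0.021,-0.0005],0,0.02]
    - [[0,0.024,-0.0006],0,0.02]
    - [[0,0.026,-0.0006],0,0.02]
    - [[0,0.026,-0.0006],0,0.02]

```text
time_s: 12.55
position: [0.5523, 0.2069, 0.1095]
tool_rot: [[0.004, 1.0, 0.002], [1.0, -0.004, 0.0], [0.0, 0.002, -1.0]]
ft_force: [-0.8, -1.1, 5.1]
grip_width: 0.0248
gripper_force: 91.3
```

Emit:
drive_tool:
  series:
    - [[0,0.003,0],0,0.02]
    - [[0,0.006,-0.0001],0,0.02]
    - [[0,0.009,-0.0002],0,0.02]
    - [[0,0.012,-0.0002],0,0.02]
    - [[0,0.015,-0.0003],0,0.02]
    - [[0,0.018,-0.0004],0,0.02]
    - [[0,0.021,-0.0005],0,0.02]
    - [[0,0.024,-0.0006],0,0.02]
    - [[0,0.026,-0.0006],0,0.02]
    - [[0,0.026,-0.0006],0,0.02]

```text
time_s: 13.55
position: [0.5783, 0.2068, 0.1101]
tool_rot: [[0.004, 1.0, 0.002], [1.0, -0.004, 0.0], [0.0, 0.002, -1.0]]
ft_force: [-0.1, -1.1, 5.6]
grip_width: 0.0249
gripper_force: 91.3
```

Emit:
drive_tool:
  series:
    - [[0,0.003,0],0,0.02]
    - [[0,0.006,-0.0001],0,0.02]
    - [[0,0.009,-0.0002],0,0.02]
    - [[0,0.012,-0.0002],0,0.02]
    - [[0,0.015,-0.0003],0,0.02]
    - [[0,0.018,-0.0004],0,0.02]
    - [[0,0.021,-0.0005],0,0.02]
    - [[0,0.024,-0.0006],0,0.02]
    - [[0,0.026,-0.0006],0,0.02]
    - [[0,0.026,-0.0006],0,0.02]

```text
time_s: 14.55
position: [0.6043, 0.2067, 0.1107]
tool_rot: [[0.004, 1.0, 0.002], [1.0, -0.004, 0.0], [0.0, 0.002, -1.0]]
ft_force: [-0.5, -0.1, 5.0]
grip_width: 0.025
gripper_force: 91.3
```

Emit:
drive_tool:
  series:
    - [[0,0.003,0],0,0.02]
    - [[0,0.006,-0.0001],0,0.02]
    - [[0,0.009,-0.0002],0,0.02]
    - [[0,0.012,-0.0002],0,0.02]
    - [[0,0.015,-0.0003],0,0.02]
    - [[0,0.018,-0.0004],0,0.02]
    - [[0,0.021,-0.0005],0,0.02]
    - [[0,0.024,-0.0006],0,0.02]
    - [[0,0.0255,-0.0006],0,0.02]
    - [[0,0.0255,-0.0006],0,0.02]
    - [[0,0.0255,-0.0006],0,0.02]

```text
time_s: 15.65
position: [0.6296, 0.2067, 0.1113]
tool_rot: [[0.004, 1.0, 0.002], [1.0, -0.004, 0.0], [0.0, 0.002, -1.0]]
ft_force: [0.7, 0.1, 4.9]
grip_width: 0.0253
gripper_force: 91.3
```

All six appear home: steady 10 N with a constant slope of 1.35°. I'll make one confirming pass back.

Emit:
drive_tool:
  series:
    - [[0,0,0.0002],0,0.02]
    - [[0,-0.004,0.0003],0,0.02]
    - [[0,-0.008,0.0004],0,0.02]
    - [[0,-0.012,0.0005],0,0.02]
    - [[0,-0.016,0.0006],0,0.02]
    - [[0,-0.02,0.0007],0,0.02]
    - [[0,-0.024,0.0008],0,0.02]
    - [[0,-0.028,0.0009],0,0.02]
    - [[0,-0.032,0.00095],0,0.02]
    - [[0,-0.036,0.00105],0,0.02]
    - [[0,-0.04,0.00115],0,0.02]
    - [[0,-0.044,0.00125],0,0.02]
    - [[0,-0.048,0.00135],0,0.02]
    - [[0,-0.052,0.00145],0,0.02]
    - [[0,-0.056,0.0015],0,0.02]
    - [[0,-0.06,0.0016],0,0.02]
    - [[0,-0.064,0.0017],0,0.02]
    - [[0,-0.065,0.00175],0,0.02]

```text
time_s: 17.45
position: [0.5643, 0.2069, 0.1098]
tool_rot: [[0.004, 1.0, 0.002], [1.0, -0.004, 0.0], [0.0, 0.002, -1.0]]
ft_force: [1.1, -1.0, 5.8]
grip_width: 0.0251
gripper_force: 91.5
```

Emit:
drive_tool:
  series:
    - [[0,-0.004,0.0001],0,0.02]
    - [[0,-0.008,0.0002],0,0.02]
    - [[0,-0.012,0.0003],0,0.02]
    - [[0,-0.016,0.0004],0,0.02]
    - [[0,-0.02,0.0005],0,0.02]
    - [[0,-0.024,0.0006],0,0.02]
    - [[0,-0.028,0.0007],0,0.02]
    - [[0,-0.032,0.00075],0,0.02]
    - [[0,-0.036,0.00085],0,0.02]
    - [[0,-0.04,0.00095],0,0.02]
    - [[0,-0.044,0.00105],0,0.02]
    - [[0,-0.048,0.00115],0,0.02]
    - [[0,-0.052,0.00125],0,0.02]
    - [[0,-0.056,0.0013],0,0.02]
    - [[0,-0.06,0.0014],0,0.02]
    - [[0,-0.064,0.0015],0,0.02]
    - [[0,-0.066,0.00155],0,0.02]

```text
time_s: 19.15
position: [0.4985, 0.2072, 0.1081]
tool_rot: [[0.004, 1.0, 0.002], [1.0, -0.004, 0.0], [0.0, 0.002, -1.0]]
ft_force: [0.2, 0.3, 6.5]
grip_width: 0.0249
gripper_force: 91.5
```

Emit:
drive_tool:
  series:
    - [[0,0,-0.005],0,0.02]
    - [[0,0,-0.02],0,0.02]
    - [[0,0,-0.05],0,0.02]
    - [[0,0,-0.08],0,0.02]
    - [[0,0,-0.08],0,0.02]

```text
time_s: 19.65
position: [0.4993, 0.2074, 0.1903]
tool_rot: [[0.004, 1.0, 0.006], [1.0, -0.004, 0.001], [0.001, 0.006, -1.0]]
ft_force: [1.7, 0.5, -5.0]
grip_width: 0.025
gripper_force: 90.4
```

Run:
```python
from h import *
ang=lambda a,b:np.degrees(np.arctan2(*(b-a)[:2][::-1]))
for t,p,q in(('w3',(223,123),(338,128)),('w2',(193,133),(373,142))):
  d=load(t); a,b=at_z(d,p,.01),at_z(d,q,.01); print(t,a,b,ang(a,b),np.linalg.norm(a-b))
d=load('w1'); f=lambda p:at_z(d,(p[0]/4+220,p[1]/4+110),.01)
P=[f(p) for p in((90,38),(484,70),(437,478),(70,453))]
print('base',np.mean(P,0),ang(P[0],P[1]),ang(P[3],P[2]),ang(P[0],P[3])+90,ang(P[1],P[2])+90,[np.linalg.norm(P[i]-P[i-1]) for i in range(4)])
t=snap('top','t5'); a=cv2.imread('pics/t5.png')
g=lambda x0,y0:cv2.resize(a[y0:y0+75,x0:x0+80],None,fx=8,fy=8,interpolation=cv2.INTER_CUBIC)
cv2.imwrite('pics/c5.png',g(325,165))
s=env.observe();print(s['position'],s['tool_rot'][:,1],s['ft_force'])
```

```text
w3 [ 0.5383006  -0.13573428  0.01      ] [ 0.62629324 -0.17616142  0.01      ] -24.675837059237164 0.0968352228425538
w2 [ 0.53931499 -0.13552893  0.01      ] [ 0.625298   -0.17568654  0.01      ] -25.03451511157675 0.09489842283133167
base [ 0.55998356 -0.20484296  0.01      ] -25.067811596540007 -24.646527029946743 -25.077389597300225 -25.049817472926932 [np.float64(0.10759625143001064), np.float64(0.09783258063399464), np.float64(0.10687651950544173), np.float64(0.09788677858232225)]
[0.49833021 0.20717294 0.1879103 ] [ 0.99999093 -0.00388     0.00175591] [-0.57160384 -0.42807939 -5.24134635]
```

View pics/c5.png

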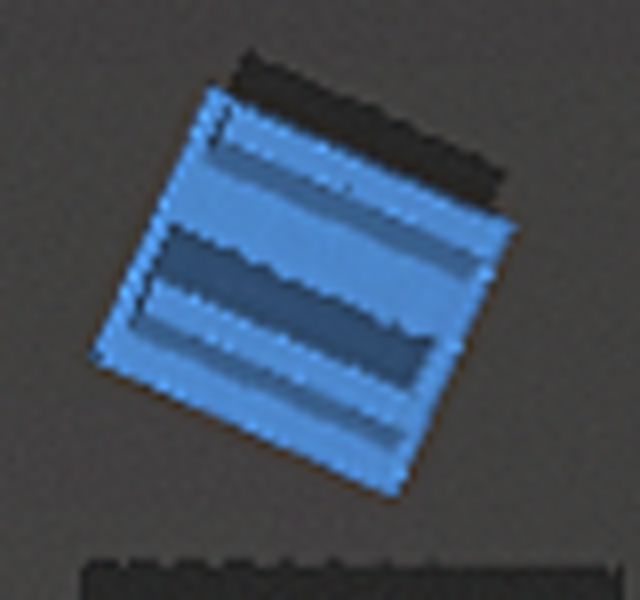

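The empty stand's corners are at (210,90), (515,225), (400,495) and (95,355) in the crop. Its yaw is about -25° and its centre about (0.560, -0.205).

Emit:
drive_tool:
  series:
    - [[-0.413,0.0635,0],24.6,0.02]
    - [[-0.413,0.0635,0],24.6,0.02]
    - [[-0.413,0.0635,0],24.6,0.02]
    - [[-0.413,0.0635,0],24.6,0.02]
    - [[-0.413,0.0635,0],24.6,0.02]
    - [[-0.413,0.0635,0],24.6,0.02]
    - [[-0.413,0.0635,0],24.6,0.02]
    - [[-0.413,0.0635,0],24.6,0.02]
    - [[-0.413,0.0635,0],24.6,0.02]
    - [[-0.413,0.0635,0],24.6,0.02]
    - [[-0.413,0.0635,0.04],24.6,0.02]
    - [[-0.413,0.0635,0.05],24.6,0.02]
    - [[-0.413,0.0635,0.05],24.6,0.02]
    - [[-0.413,0.0635,0.05],24.6,0.02]

```text
time_s: 21.1
position: [0.5604, -0.2055, 0.1382]
tool_rot: [[0.419, 0.908, 0.0], [0.908, -0.419, -0.0], [0.0, 0.001, -1.0]]
ft_force: [1.2, -0.6, -4.5]
grip_width: 0.0251
gripper_force: 89.9
```

Run:
```python
from h import *
d=snap('wrist','w6'); s=env.observe();print(s['position'],s['tool_rot'][:,1],s['ft_force'])
cv2.imwrite('pics/c6.png',cv2.resize(cv2.convertScaleAbs(cv2.imread('pics/w6.png')[90:390,140:430],alpha=1.5,beta=20),None,fx=2,fy=2,interpolation=cv2.INTER_CUBIC))
```

```text
[ 0.56057895 -0.20584882  0.13871969] [ 0.90792478 -0.41912871  0.00192789] [ 0.24596117  0.16184487 -5.72535651]
```

View pics/c6.png

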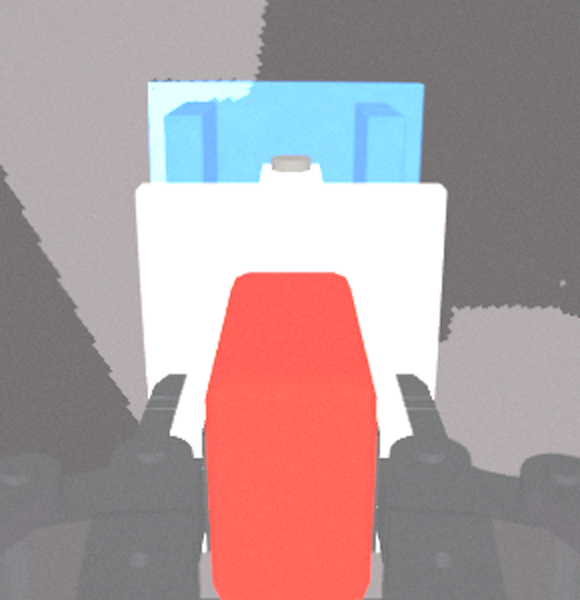

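The roller is now parallel to the stand and centred to about 1 mm: rails span 165–403 and the plate 137–446 in the crop. I'll lower it.

Emit:
drive_tool:
  series:
    - [[0,-0.0005,0.015],0,0.02]
    - [[0,-0.0005,0.025],0,0.02]
    - [[0,-0.0005,0.035],0,0.02]
    - [[0,-0.0005,0.045],0,0.02]
    - [[0,-0.0005,0.055],0,0.02]
    - [[0,-0.0005,0.062],0,0.02]
    - [[0,-0.0005,0.066],0,0.02]
    - [[0,-0.0005,0.067],0,0.02]
    - [[0,-0.0005,0.067],0,0.02]
    - [[0,-0.0005,0.067],0,0.02]

```text
time_s: 22.15
position: [0.5597, -0.2061, 0.0708]
tool_rot: [[0.42, 0.908, 0.001], [0.908, -0.42, -0.0], [-0.0, 0.001, -1.0]]
ft_force: [-0.2, 0.0, -4.7]
grip_width: 0.0248
gripper_force: 90.4
```

Emit:
drive_tool:
  series:
    - [[0,0,0.0007],0,0.02]
    - [[0,0,0.0013],0,0.02]
    - [[0,0,0.0015],0,0.02]
    - [[0,0,0.0015],0,0.02]

```text
time_s: 22.55
position: [0.5597, -0.2061, 0.0697]
tool_rot: [[0.42, 0.908, 0.001], [0.908, -0.42, -0.001], [-0.0, 0.001, -1.0]]
ft_force: [-2.2, 0.6, 5.2]
grip_width: 0.0249
gripper_force: 91.4
```

Landed at 0.0697, the same height as at pick. Now I ease off, open and rise.

Emit:
drive_tool:
  series:
    - [[0,0,-0.0005],0,0.02]
    - [[0,0,-0.0005],0,0.02]
    - [[0,0,-0.0005],0,0.035]
    - [[0,0,-0.0005],0,0.05]
    - [[0,0,-0.0005],0,0.07]
    - [[0,0,-0.0005],0,0.07]
    - [[0,0,-0.0005],0,0.07]
    - [[0,0,-0.0005],0,0.07]
    - [[0,0,-0.01],0,0.07]
    - [[0,0,-0.03],0,0.07]
    - [[0,0,-0.06],0,0.07]
    - [[0,0,-0.1],0,0.07]
    - [[0,0,-0.15],0,0.07]
    - [[0,0,-0.18],0,0.07]
    - [[0,0,-0.18],0,0.07]
    - [[0,0,-0.18],0,0.07]

```text
time_s: 24.15
position: [0.5594, -0.2058, 0.2494]
tool_rot: [[0.42, 0.908, 0.001], [0.908, -0.42, -0.001], [-0.0, 0.001, -1.0]]
ft_force: [-0.3, 0.5, -0.8]
grip_width: 0.07
gripper_force: 0.0
```

Run:
```python
from h import *
d=snap('wrist','w7'); s=snap('side','s7'); o=env.observe();print(o['position'],o['ft_force'],o['time_s'])
b=cv2.imread('pics/s7.png')
z=lambda a,w,h:cv2.resize(a,(w,h),interpolation=cv2.INTER_CUBIC)
cv2.imwrite('pics/c7.png',np.vstack([z(cv2.imread('pics/w7.png')[80:280],784,280),np.hstack([z(b[235:305,185:300],460,280),z(b[155:215,255:312],266,280)]+[np.zeros((280,58,3),np.uint8)])]))
```

```text
[ 0.55903122 -0.20569288  0.24771886] [ 0.24070675 -0.13884684  0.39982176] 24.25
```

View pics/c7.png

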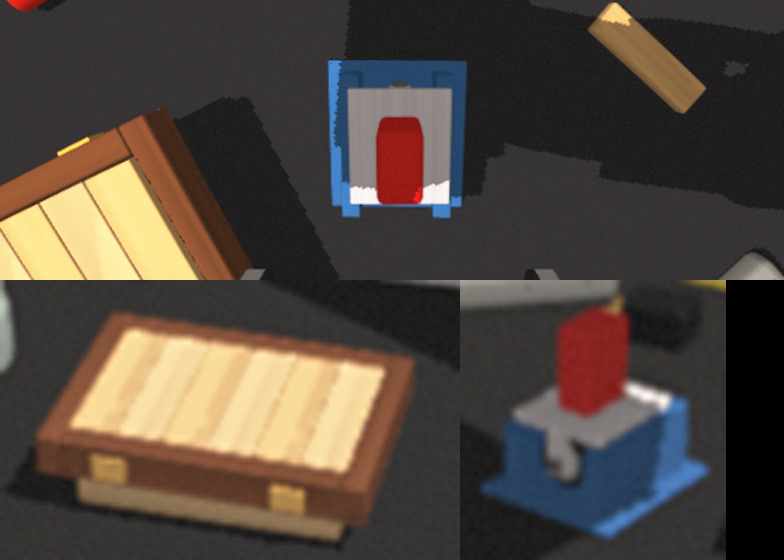

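The roller is square on the stand with its plate on both rails, and the lid's strips look flush with the rim. Handing in.

```bash
python3 -c "
from rig import env
print(env.close_job())"
```

```text
the job is handed in; nothing more can be done
None
```

The job is handed in at about 24 s: force and travel readings and the camera view indicate all six strips are home and flush after a pass each way at about 10–11 N, and the roller is parked upright on its stand with its plate on both rails and released.

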